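# Load the vial basket and latch the incubator hatch

## Robot

A 6-joint arm with a two-finger parallel gripper is mounted at the origin on the work surface. World frame = base frame: x ahead of the robot, y to its left, z up, the work surface at z = 0. Lengths are in m, angles in rad, forces in N, time in s.
With the tool pointing down it reaches from about 0.25 to 0.775 m from the base axis. Payload 4 kg.
Tool frame: the origin (TCP) lies at the centre of the arm's flange, where the gripper is bolted on; the fingertips stand 199 mm ahead of it and the grasp point (between the pads) lies 180 mm ahead of it (robot.tcp_to_tips is the z of the fingertips in the tool frame, in m); z points along the fingers, y is the line along which they close (so a half turn about z gives the same grasp; the last joint's range is limited). The gripper opens to 94 mm and grips with 3 to 60 N. Pads are 16 mm wide; open, the fingers measure 119 mm over their backs; the gripper's body (75 mm by 177 mm) begins 78 mm behind the grasp point.
Start: joints at [1.204, 0.087, 1.371, -0, 1.684, -0.103], TCP at [0.143, 0.531, 0.405] pointing down, gripper open.
Joint ranges: [-3.1, 3.1], [-0.76, 2.03], [0.27, 2.55], [-1.08, 4.22], [0.17, 2.65], [-2.57, 2.57]. Speed limits (rad/s): [2.79, 2.79, 3.14, 3.14, 3.14, 3.14].

## Interface

Orientations are given as [roll, pitch, yaw] about the fixed x, y, z axes, in that order (R = Rz(yaw) Ry(pitch) Rx(roll)).
In Python, from bench import robot gives the robot as it stands.
- The arm moves only by the tool play_rows, never from a script. Its arguments are lists of equal length, an entry for each row: "translation": the shift along the tool's x, y, z scaled (see below), a list of three; "twist": the turn, a rotation vector about the tool's x, y, z scaled (see below), a list of three; "gripper": the opening, from -1 (shut) to 1 (fully open). A call has 1 to 8 rows; each row shifts and turns the commanded pose from where the row before left it, along the tool's axes as they then stand; what a row does not reach is not made up. The controller multiplies each number of a shift by 0.04 m and each number of a turn by 0.1 rad. A row lasts 1/10 s, in which the tool goes at most 50 mm and 8.59 degrees, less where a joint would pass 70% of its speed; a pose out of reach is approached as far as the arm can. A call with a number of a shift or a turn outside -1 to 1 is refused whole. A call with a gripper value outside its range is refused whole. The fingers move at their own pace and stop on an object; the grip force is fixed at half the most. Time passes only in rows, so rows that do not move let the fingers close. It gives the time, the measured TCP pose, the force, the opening and the grip force at its end, in the units of the state.
- robot.get_obs(): the state, without advancing time (a new reading comes with each control period).
- robot.snapshot(name): name is "scene" or "side" or "wrist"; returns the picture (420x560x3 uint8, red, green, blue); there is no depth.
- robot.camera_model(name): a dict with "camera_matrix" (3x3 intrinsics, pixels), "rvec" (rotation vector, rad) and "tvec" (3), from world to camera coordinates, as OpenCV has them. Camera axes: x right, y down, z forward; pixel columns grow to the right and rows downward; lengths in m; the calibration is good to about 2 mm. A picture is of the moment at which its call begins: read the wrist's pose just before it. camera_model takes no time and is no camera call; for the wrist camera it gives the pose at the moment of the call.
- robot.close_job(): hands the job in; it is judged then, once.
Trained networks look in the newest picture that a camera, given by its name, has taken for a name from the list of things; names that differ only in an ending like _2 or _b are one class to them, and where a whole thing is asked for, a point or a joint stands for the part that bears it (a point fixed in the world has none). Each returns a list of dicts, best first, with "score" (0 to 1); they miss things now and then, are a little off and sometimes report something else, mostly with a low value. They report only what shows in the picture. A call takes as long as a camera call. They do not tell look-alikes from the thing itself.
- robot.recognise(name, camera): "centre" ([x, y, z] in m, in world coordinates, good to about 4 mm: the middle of the surface that is visible of it).
- robot.spot_point(name, camera): "centre" ([x, y, z] in m, in world coordinates, good to about 4 mm: a listed point, or the origin of a listed thing).
The state is a dict: "time": time; "joint_positions": joint angles; "qvel": joint speeds; "joint_torque": joint torques, N m; "tool_pos": TCP position; "ee_rot": TCP orientation; "wrist_force": force on the tool from outside, world axes, zero at the start; "wrist_torque": the same for the moment, N m; "width": finger opening in m; "finger_force": force on a finger pad.
Only numpy, scipy, OpenCV 4.12 (cv2) and the standard library are available. Lean on these libraries where they do the work, as an engineer would, in place of code of your own. Each camera call takes 0.05 s, during which the arm holds its last target. There are 200 camera calls.

## Task

Take the steel vial basket off its hook, lifting it over the upturned tip, and set it down gently and upright on the floor of the open incubator chamber. Then swing the hatch shut and only after that turn its wing knob clockwise as far as it goes, so that the tongue below swings behind the frame edge and the hatch is latched. Leave the beaker, the bottle and the jar where they stand, and let go of everything.

Things in the scene. Friction and masses are not known exactly. Their poses are not given: they have to be found in the camera images.
- incubator: White bench incubator, grey deck, fixed, 240 x 240 x 150 mm high. Origin: centre of its underside on the bench; x, y along its sides, z up; yaw within 0.2 rad of the world's. Its 6 thick deck (top z = 150) has a 150 x 150 opening centred on the origin, a steel-walled chamber below. The tongue goes under the opening's -y edge (y = -75); free room there from z = 115 up to the deck.
- chamber_floor (a point): Centre of the chamber floor, 12 mm above the incubator's underside, 138 below the deck's top; floor 150 x 150 clear between walls. Axes as the incubator.
- hatch (a joint): Hatch angle (rad): 0 = shut flat on the deck, pi/2 upright, 2.0 = stop, leaning back; starts at 1.7 to 1.9. White panel hinged on the incubator's +y side, parallel to its x; shutting swings the free edge over to -y. Stiff hinge (0.55 N m friction): it stays at any angle, so push it all the way down (about 4 N at 140 mm from the hinge).
- hatch_hinge (a point): Middle of the hinge line: 90 mm in +y from the incubator's centre, 150 high, at the underside of the shut hatch. Axes turn with the hatch (the incubator's when shut): panel from y = 0 to -180, x = -95 to 95, z = 0 (underside) to 10 (outer face).
- latch (a joint): Wing knob angle (rad): 0 = unlatched, wing parallel to the hinge, tongue to the incubator's +x; grows clockwise seen from above, to the stop at 1.5 (tongue to -y, under the deck edge). Starts at 0 to 0.2. Friction 0.08 N m, stays where left. Turned out too early, the tongue meets the deck and the hatch cannot shut; shut, it passes 3 mm below the deck.
- wing_knob (a point): Centre of the black wing knob's top, on its axis: 34 mm above the hatch's underside, 151 from the hinge, mid-width. Wing: bar 64 long, 10 thick, 12 to 34 above the hatch's underside, centred on the axis; below it a hub 28 across on the hatch's outer face. x runs along the wing to the end with a small steel dot, above the tongue; z out of the hatch.
- tongue_end (a point): Point near the end of the steel cam tongue under the hatch, 27 mm from the knob axis (tongue reaches 30); tongue 10 wide, 6 thick, centred 12 below the hatch's underside. It turns with the knob.
- stand: Hook stand, fixed: grey base plate, steel post 88 mm from the origin at its -y side, and a flat strip hook, 12 wide, 6 thick, level, reaching from the post to the stand's +y. Origin on the bench under the hook's seat, z up; yaw within 0.35 rad of the world's. Seat (strip's top) at z = 215; the end, at y = 14 to 18, is turned up to z = 239.
- hook_seat (a point): Middle of the hook's seat, where the basket's bail bar rests, 215 mm above the bench; the upturned tip rises 24 above it. Axes as the stand.
- basket: Steel basket with vials fixed in it, 100 x 100 mm, walls 36 high, 0.18 to 0.35 kg. Origin: centre of underside. Stiff bail: posts at x = +-47, bar 8 x 8 along x over the middle, z = 82 to 90. Hangs by the bar across the hook; bar along the stand's x within 0.04 rad. 46 free between rim and bar: lift 28 to 38, then move 75 or more along the stand's +y before lifting further.
- basket_tab (a point): Centre of the top of the basket's upright black grip tab, 116 mm above the basket's underside, on the middle of the bail bar. Tab 24 (x) x 10 (y), 26 tall (z = 90 to 116 of the basket). Axes as the basket. Grip it from above across x or y.
- beaker: Glass beaker, 54 mm across, 70 high, loose on the bench; leave alone. Origin: centre of underside.
- bottle: Amber bottle, 48 mm across, 120 high, loose; leave alone. Origin: centre of underside.
- jar: White jar, 60 mm across, 70 high, loose; leave alone. Origin: centre of underside.
Not all that is in view belongs to the job. Of the things that look like the basket, the smallest one is meant. Leave any purple look-alike of the stand alone.

How it is judged:
By the outcome, as a careful person would: the job done as asked, in the order asked, and still so for the second after the job is handed in, with the robot touching nothing.
It also fails if it takes over 72 s, if anything falls off the work surface, if the arm or the gripper's body presses on something with over 40 N, if the wrist force passes 120 N, or if a joint passes its speed limit or range.

## Working session

There is one attempt and no reset: what is moved stays moved. The work goes in short steps, Python scripts to look and compute and a tool call to move; the robot and the scene stay as the last step left them, time stands still between calls to the robot, and variables do not carry over. Pictures are saved under pics/ and viewed, at most 11 in all, crops included, and the job is handed in when it is done.

Besides the shell and the picture viewer there is one more tool, called after "Call:" as name(argument=value, ...) on one line, values as JSON. play_rows: Moves the arm, as the interface text tells. Its arguments: {"type":"object","properties":{"translation":{"type":"array","items":{"type":"array","items":{"type":"number","minimum":-1,"maximum":1}}},"twist":{"type":"array","items":{"type":"array","items":{"type":"number","minimum":-1,"maximum":1}}},"gripper":{"type":"array","items":{"type":"number"}}},"required":["translation","twist","gripper"]}

```bash
mkdir -p pics; ls; python3 - <<'E'
from bench import robot
import cv2,numpy as np
o=robot.get_obs();print({k:np.round(v,3) for k,v in o.items()})
for c in("scene","side"):
    im=robot.snapshot(c);cv2.imwrite(f"pics/{c}0.png",im[:,:,::-1])
    for n in["incubator","chamber_floor","hatch_hinge","wing_knob","tongue_end","stand","hook_seat","basket","basket_tab","beaker","bottle","jar"]:
        print(c,n,[(np.round(d["centre"],3).tolist(),round(d["score"],2)) for d in robot.spot_point(n,c)][:4])
E
```

```text
pics
{'time': np.float64(0.0), 'joint_positions': array([ 1.204,  0.088,  1.372, -0.   ,  1.684, -0.103]), 'qvel': array([ 0.   ,  0.002, -0.002, -0.002, -0.001, -0.001]), 'joint_torque': array([ 0.0000e+00, -3.4019e+01, -3.0243e+01,  7.2000e-02,  3.3000e-02,
       -0.0000e+00]), 'tool_pos': array([0.143, 0.531, 0.403]), 'ee_rot': array([-3.139, -0.   ,  2.878]), 'wrist_force': array([ 0.152, -0.02 ,  0.333]), 'wrist_torque': array([-0.021,  0.01 , -0.031]), 'finger_force': np.float64(0.0), 'width': np.float64(0.094)}
scene incubator [([0.56, 0.14, 0.002], 0.66), ([0.5, -0.29, -0.001], 0.5), ([0.565, 0.234, 0.15], 0.24)]
scene chamber_floor [([0.556, 0.138, 0.01], 0.95), ([0.504, -0.286, 0.213], 0.63)]
scene hatch_hinge [([0.566, 0.234, 0.148], 0.78)]
scene wing_knob [([0.57, 0.309, 0.283], 0.57), ([0.501, -0.288, 0.211], 0.28)]
scene tongue_end [([0.596, 0.267, 0.301], 0.46)]
scene stand [([0.5, -0.287, -0.001], 0.79), ([0.833, 0.13, -0.001], 0.56), ([0.499, -0.283, 0.245], 0.51), ([0.567, 0.232, 0.151], 0.21)]
scene hook_seat [([0.502, -0.287, 0.213], 0.66), ([0.835, 0.129, 0.212]
[... 431 characters left out ...]
or [([0.557, 0.142, 0.005], 0.75)]
side chamber_floor [([0.557, 0.142, 0.01], 0.8), ([0.565, 0.23, 0.149], 0.63)]
side hatch_hinge [([0.566, 0.229, 0.152], 0.7)]
side wing_knob []
side tongue_end [([0.596, 0.263, 0.301], 0.41)]
side stand [([0.504, -0.282, -0.003], 0.81), ([0.837, 0.126, -0.002], 0.67)]
side hook_seat [([0.5, -0.286, 0.216], 0.63), ([0.833, 0.13, 0.216], 0.57)]
side basket [([0.502, -0.28, 0.133], 0.95), ([0.291, -0.293, 0.004], 0.68), ([0.493, -0.53, 0.001], 0.57)]
side basket_tab [([0.289, -0.293, 0.166], 0.91), ([0.495, -0.529, 0.16], 0.82), ([0.498, -0.28, 0.246], 0.77)]
side beaker [([0.708, -0.241, 0.006], 0.59)]
side bottle [([0.713, -0.148, 0.005], 0.87)]
side jar []
```

View pics/scene0.png

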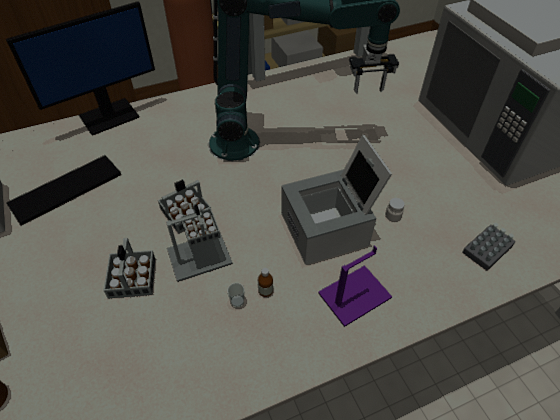

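View pics/side0.png

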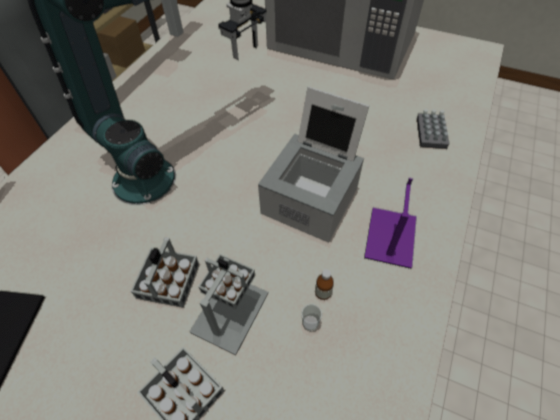

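The scene view shows the hanging basket at about (200,222), between two larger look-alikes on the bench at (130,270) and (185,205). The purple stand is at (355,290) and the incubator at (330,215) has its hatch open. The side view agrees. I'll go above the hanging basket.

Call:
play_rows(translation=[[0,0,-0.3],[0,0,-0.3],[0,0,-0.3],[0,0,-0.3],[0,0,-0.3],[0,0,-0.3],[0,0,-0.3],[0,0,-0.3]], twist=[[0,0,1],[0,0,1],[0,0,1],[0,0,1],[0,0,1],[0,0,1],[0,0,1],[0,0,1]], gripper=[1,1,1,1,1,1,1,1])

```text
time: 2.1
tool_pos: [0.1434, 0.5309, 0.5012]
ee_rot: [3.142, -0.0, 2.074]
wrist_force: [0.0, 0.2, -0.3]
width: 0.0941
finger_force: 0.0
```

Call:
play_rows(translation=[[0,0,0],[0,0,0],[0,0,0],[0,0,0],[0,0,0],[-0.5,0.25,0],[-1,0.47,0],[-1,0.47,0]], twist=[[0,0,1],[0,0,1],[0,0,1],[0,0,1],[0,0,1],[0,0,0],[0,0,0],[0,0,0]], gripper=[1,1,1,1,1,1,1,1])

```text
time: 2.9
tool_pos: [0.1919, 0.4305, 0.5003]
ee_rot: [-3.142, 0.001, 1.58]
wrist_force: [0.3, 0.5, 0.3]
width: 0.094
finger_force: 0.0
```

Call:
play_rows(translation=[[-1,0.47,0],[-1,0.47,0],[-1,0.47,0],[-1,0.47,0],[-1,0.47,0],[-1,0.47,0],[-1,0.47,0],[-1,0.47,0]], twist=[[0,0,0],[0,0,0],[0,0,0],[0,0,0],[0,0,0],[0,0,0],[0,0,0],[0,0,0]], gripper=[1,1,1,1,1,1,1,1])

```text
time: 3.7
tool_pos: [0.3444, 0.1106, 0.501]
ee_rot: [3.14, -0.0, 1.578]
wrist_force: [0.4, 1.1, -0.1]
width: 0.094
finger_force: 0.0
```

Call:
play_rows(translation=[[-1,0.47,0],[-1,0.47,0],[-1,0.47,0],[-1,0.47,0],[-1,0.47,0],[-1,0.47,0],[-1,0.47,0],[-0.5,0.25,0]], twist=[[0,0,0],[0,0,0],[0,0,0],[0,0,0],[0,0,0],[0,0,0],[0,0,0],[0,0,0]], gripper=[1,1,1,1,1,1,1,1])

```text
time: 4.5
tool_pos: [0.4889, -0.1898, 0.4996]
ee_rot: [-3.14, -0.0, 1.575]
wrist_force: [-0.5, -0.5, 0.2]
width: 0.094
finger_force: 0.0
```

```bash
python3 - <<'E'
from bench import robot
import cv2,numpy as np
o=robot.get_obs();print({k:np.round(o[k],4) for k in("time","tool_pos","ee_rot")})
m=robot.camera_model("wrist");R=cv2.Rodrigues(np.array(m["rvec"]))[0];print(-R.T@np.ravel(m["tvec"]),R[2])
im=robot.snapshot("wrist");cv2.imwrite("pics/w1.png",im[:,:,::-1])
for c in("wrist","scene","side"):
    if c!="wrist":robot.snapshot(c)
    for n in["stand","hook_seat","basket","basket_tab"]:
        print(c,n,[(np.round(d["centre"],4).tolist(),round(d["score"],2)) for d in robot.spot_point(n,c)][:4])
E
```

```text
{'time': np.float64(4.5), 'tool_pos': array([ 0.4889, -0.1898,  0.4996]), 'ee_rot': array([-3.1403, -0.    ,  1.5748])}
[ 0.48937072 -0.11741619  0.47993672] [-0.0013112  -0.24647822 -0.96914744]
wrist stand [([0.5027, -0.2849, -0.0006], 0.56)]
wrist hook_seat [([0.5019, -0.2805, 0.2204], 0.9)]
wrist basket [([0.293, -0.286, 0.002], 0.97), ([0.4959, -0.2791, 0.1327], 0.91), ([0.4883, -0.5267, 0.004], 0.87), ([0.7109, -0.1477, 0.0031], 0.38)]
wrist basket_tab [([0.2886, -0.2905, 0.1633], 0.66)]
scene stand [([0.8302, 0.1308, -0.0033], 0.93), ([0.4981, -0.2867, 0.0014], 0.64)]
scene hook_seat [([0.4991, -0.2877, 0.2125], 0.79), ([0.8327, 0.1259, 0.2137], 0.67)]
scene basket [([0.4957, -0.281, 0.1318], 0.9), ([0.2892, -0.2935, 0.0008], 0.86), ([0.4957, -0.5291, 0.003], 0.65)]
scene basket_tab [([0.2922, -0.2895, 0.1652], 0.88), ([0.4974, -0.5319, 0.1607], 0.6), ([0.5, -0.286, 0.2479], 0.59)]
side stand [([0.5046, -0.2838, -0.0047], 0.91), ([0.836, 0.1256, -0.0018], 0.63), ([0.557, 0.1429, 0.0091], 0.31)]
side hook_seat [([0.5008, -0.2821, 0.2158], 0.86), ([0.8328, 0.1296, 0.2156], 0.83)]
side basket [([0.4972, -0.5342, 0.0021], 0.85), ([0.292, -0.2913, 0.0016], 0.79), ([0.5015, -0.2788, 0.1353], 0.6)]
side basket_tab [([0.4969, -0.2815, 0.2465], 0.92), ([0.2889, -0.2916, 0.1661], 0.83), ([0.4941, -0.5322, 0.1613], 0.66)]
```

View pics/w1.png

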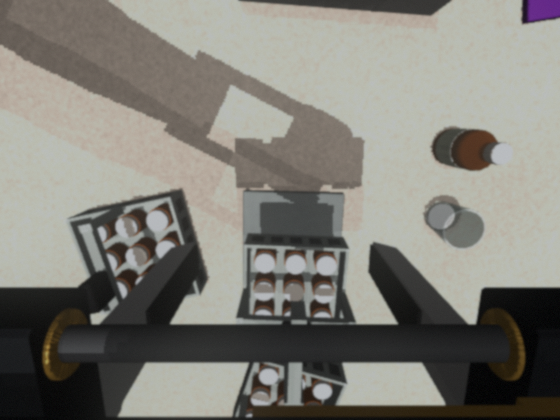

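The wrist view shows the basket's near rim from about (245,237) to (348,244). The stand's plate edge behind it runs from (245,192) to (343,196), so both have a small yaw. I'll refine it.

```bash
cat > h.py <<'E'
from bench import robot
import cv2,numpy as np
def cam(c):
    m=robot.camera_model(c);return np.array(m["camera_matrix"],float),cv2.Rodrigues(np.array(m["rvec"],float))[0],np.ravel(m["tvec"]).astype(float)
def ray(c,uv,z):
    K,R,t=cam(c);d=R.T@np.linalg.inv(K)@[uv[0],uv[1],1];o=-R.T@t;return o+d*(z-o[2])/d[2]
def proj(c,p):
    K,R,t=cam(c);q=K@(R@np.array(p)+t);return q[:2]/q[2]
def obs():
    o=robot.get_obs();print({k:np.round(o[k],4).tolist() for k in("time","tool_pos","ee_rot","wrist_force","width","finger_force")});return o
def spot(n,c):
    return [(np.round(d["centre"],4).tolist(),round(d["score"],2)) for d in robot.spot_point(n,c)][:4]
E
python3 - <<'E'
from h import *
for z,ps in((.169,[(245,237),(348,244)]),(.008,[(245,192),(343,196)])):
    a,b=[ray("wrist",p,z) for p in ps];print(a,b,np.arctan2(*(b-a)[1::-1]))
print(proj("wrist",[.499,-.283,.249]),proj("side",[.499,-.283,.249]),proj("scene",[.499,-.283,.249]))
im=cv2.imread("pics/w1.png")[180:400,220:370];cv2.imwrite("pics/w1c.png",cv2.resize(im,None,fx=2.7,fy=2.7,interpolation=2))
im=cv2.imread("pics/side0.png")[240:360,170:290];im2=cv2.imread("pics/scene0.png")[170:290,150:270]
cv2.imwrite("pics/c1.png",cv2.resize(np.hstack([im,im2]),None,fx=3.3,fy=3.3,interpolation=2))
E
```

```text
[ 0.45246111 -0.21737009  0.169     ] [ 0.55008561 -0.22371663  0.169     ] -0.06491834457670362
[ 0.43540349 -0.20520575  0.008     ] [ 0.57139308 -0.20998084  0.008     ] -0.0350992234007793
[296.19631215 351.4982363 ] [221.37364276 262.28931118] [194.54910581 206.93258233]
```

View pics/w1c.png

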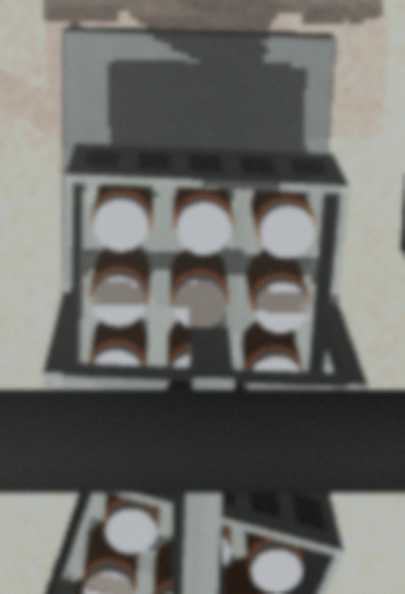

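View pics/c1.png

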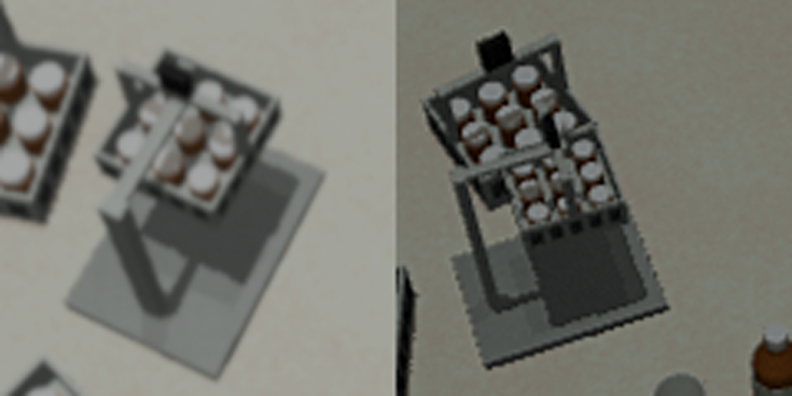

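Call:
play_rows(translation=[[0,0,0],[-0.6,0.1,0],[-0.8,0.14,0],[-0.6,0.1,0],[-0.26,0,0],[0,0,0.6],[0,0,0],[0,0,0]], twist=[[0,0,0.45],[0,0,0],[0,0,0],[0,0,0],[0,0,0],[0,0,0],[0,0,0],[0,0,0]], gripper=[1,1,1,1,1,1,1,1])

```text
time: 6.05
tool_pos: [0.4981, -0.277, 0.4764]
ee_rot: [-3.14, -0.001, 1.533]
wrist_force: [-0.1, -0.1, 0.1]
width: 0.0941
finger_force: 0.0
```

```bash
python3 - <<'E'
from h import *
obs()
for c in("scene","side","wrist"):
    im=robot.snapshot(c);cv2.imwrite(f"pics/{c}2.png",im[:,:,::-1])
    for n in("hook_seat","basket","basket_tab"):print(c,n,spot(n,c))
E
```

```text
{'time': 6.05, 'tool_pos': [0.4981, -0.277, 0.4764], 'ee_rot': [-3.1405, -0.0011, 1.5333], 'wrist_force': [-0.0768, -0.0603, 0.0668], 'width': 0.0941, 'finger_force': 0.0}
scene hook_seat [([0.8357, 0.1304, 0.2162], 0.73), ([0.4998, -0.2897, 0.2112], 0.63)]
scene basket [([0.4971, -0.2816, 0.1306], 0.83), ([0.4975, -0.5323, 0.0019], 0.83), ([0.2884, -0.2929, 0.0004], 0.66)]
scene basket_tab [([0.2915, -0.2899, 0.1616], 0.86), ([0.4936, -0.5324, 0.1651], 0.82), ([0.4997, -0.2823, 0.246], 0.74)]
side hook_seat [([0.8351, 0.1315, 0.2151], 0.91), ([0.4973, -0.2828, 0.2185], 0.81)]
side basket [([0.5044, -0.2784, 0.1319], 0.93), ([0.4931, -0.5329, 0.0012], 0.87), ([0.2924, -0.294, 0.0002], 0.69)]
side basket_tab [([0.4962, -0.2817, 0.2464], 0.91), ([0.4928, -0.5318, 0.1629], 0.86), ([0.2896, -0.2937, 0.1661], 0.83)]
wrist hook_seat [([0.5004, -0.2813, 0.2182], 0.84)]
wrist basket [([0.4952, -0.2797, 0.1326], 0.96), ([0.2945, -0.2908, 0.002], 0.66)]
wrist basket_tab [([0.4952, -0.2813, 0.2507], 0.97), ([0.2943, -0.2897, 0.1622], 0.73)]
```

Call:
play_rows(translation=[[-0.11,0,0.3],[0,0,0.5],[0,0,0.3],[0,0,0.15],[0,0,0],[0,0,0],[0,0,0],[0,0,0]], twist=[[0,0,0],[0,0,0],[0,0,0],[0,0,0],[0,0,0],[0,0,0],[0,0,0],[0,0,0]], gripper=[1,1,1,1,1,-1,-1,-1])

```text
time: 7.45
tool_pos: [0.4981, -0.2819, 0.4276]
ee_rot: [3.14, 0.001, 1.533]
wrist_force: [0.1, -0.5, -0.1]
width: 0.0733
finger_force: 0.0
```

Call:
play_rows(translation=[[0,0,0],[0,0,0],[0,0,0],[0,0,0],[0,0,0]], twist=[[0,0,0],[0,0,0],[0,0,0],[0,0,0],[0,0,0]], gripper=[-1,-1,-1,-1,-1])

```text
time: 7.95
tool_pos: [0.4981, -0.2819, 0.4266]
ee_rot: [3.142, -0.0, 1.533]
wrist_force: [0.9, 0.0, -0.8]
width: 0.0335
finger_force: 0.0
```

Call:
play_rows(translation=[[0,0,0],[0,0,0],[0,0,0],[0,0,0],[0,0,0]], twist=[[0,0,0],[0,0,0],[0,0,0],[0,0,0],[0,0,0]], gripper=[-1,-1,-1,-1,-1])

```text
time: 8.45
tool_pos: [0.4981, -0.2819, 0.4267]
ee_rot: [3.141, -0.0, 1.533]
wrist_force: [0.5, -0.1, -0.6]
width: 0.0238
finger_force: 30.0
```

Call:
play_rows(translation=[[0,0,-0.15],[0,0,-0.25],[0,0,-0.25],[0,0,-0.18],[0,0,0],[0,0,0]], twist=[[0,0,0],[0,0,0],[0,0,0],[0,0,0],[0,0,0],[0,0,0]], gripper=[-1,-1,-1,-1,-1,-1])

```text
time: 9.05
tool_pos: [0.498, -0.2819, 0.4602]
ee_rot: [3.141, 0.0, 1.533]
wrist_force: [0.2, -1.0, -1.9]
width: 0.0236
finger_force: 30.0
```

```bash
python3 - <<'E'
from h import *
obs()
for c in("scene","side"):
    im=robot.snapshot(c);cv2.imwrite(f"pics/{c}3.png",im[:,:,::-1])
    for n in("hook_seat","basket","basket_tab"):print(c,n,spot(n,c))
a=cv2.imread("pics/side3.png")[200:360,150:310];b=cv2.imread("pics/scene3.png")[140:300,120:280]
cv2.imwrite("pics/c3.png",cv2.resize(np.hstack([a,b]),None,fx=2.5,fy=2.5,interpolation=2))
E
```

```text
{'time': 9.05, 'tool_pos': [0.498, -0.2819, 0.4602], 'ee_rot': [3.1411, 0.0002, 1.5328], 'wrist_force': [0.2353, -1.0281, -1.9481], 'width': 0.0236, 'finger_force': 29.9818}
scene hook_seat [([0.8351, 0.1304, 0.2127], 0.91), ([0.4987, -0.2855, 0.2131], 0.67), ([0.5942, 0.2653, 0.3001], 0.49), ([0.7133, -0.2449, 0.0035], 0.3)]
scene basket [([0.4976, -0.5307, -0.0022], 0.68), ([0.2866, -0.2968, 0.0011], 0.61), ([0.4947, -0.278, 0.1685], 0.6)]
scene basket_tab [([0.4997, -0.2778, 0.2794], 0.81), ([0.2917, -0.2896, 0.1621], 0.79), ([0.4939, -0.533, 0.161], 0.73)]
side hook_seat [([0.4976, -0.2831, 0.2138], 0.72), ([0.8326, 0.129, 0.2162], 0.56)]
side basket [([0.502, -0.2777, 0.1674], 0.82), ([0.2937, -0.2918, 0.0034], 0.67), ([0.4923, -0.5334, 0.0018], 0.61)]
side basket_tab [([0.4947, -0.5295, 0.1607], 0.82), ([0.4947, -0.2805, 0.277], 0.63), ([0.5935, 0.261, 0.3018], 0.54)]
```

View pics/c3.png

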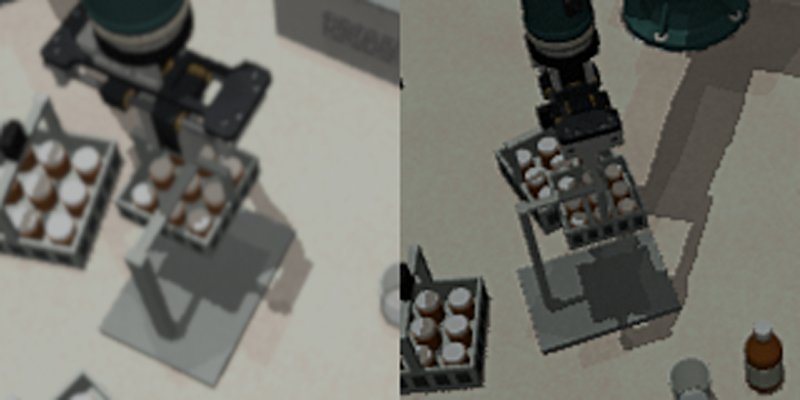

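The basket hangs free in the grip, upright and about 33 mm above the seat. Next I clear the tip along +y, raise and carry it.

Call:
play_rows(translation=[[0.3,0,0],[0.5,0,0],[0.6,0,0],[0.6,0,0],[0.4,0,0],[0,0,-0.3],[0,0,-0.5],[0,0,-0.4]], twist=[[0,0,0],[0,0,0],[0,0,0],[0,0,0],[0,0,0],[0,0,0],[0,0,0.3],[0,0,0.3]], gripper=[-1,-1,-1,-1,-1,-1,-1,-1])

```text
time: 10.25
tool_pos: [0.5016, -0.1862, 0.5097]
ee_rot: [3.14, 0.001, 1.471]
wrist_force: [-0.2, -0.2, -1.9]
width: 0.0234
finger_force: 30.0
```

Call:
play_rows(translation=[[0.3,0.03,0],[0.6,0.04,0],[0.8,0.06,0],[0.8,0.06,0],[0.8,0.06,0],[0.8,0.06,0],[0.8,0.06,0],[0.8,0.06,0]], twist=[[0,0,0],[0,0,0],[0,0,0],[0,0,0],[0,0,0],[0,0,0],[0,0,0],[0,0,0]], gripper=[-1,-1,-1,-1,-1,-1,-1,-1])

```text
time: 11.05
tool_pos: [0.5412, 0.0408, 0.5073]
ee_rot: [-3.141, -0.0, 1.473]
wrist_force: [0.9, -1.1, -2.4]
width: 0.0238
finger_force: 30.0
```

Call:
play_rows(translation=[[0.8,0.05,0],[0.6,0.04,0],[0.5,0,0],[0.3,0,0],[0,0,0],[0,0,0],[0,0,0]], twist=[[0,0,0],[0,0,0],[0,0,0],[0,0,0],[0,0,0],[0,0,0],[0,0,0]], gripper=[-1,-1,-1,-1,-1,-1,-1])

```text
time: 11.75
tool_pos: [0.5533, 0.1256, 0.5079]
ee_rot: [3.142, 0.0, 1.472]
wrist_force: [-1.5, -0.0, -1.6]
width: 0.0239
finger_force: 30.0
```

```bash
python3 - <<'E'
from h import *
obs()
for c in("scene","side","wrist"):
    im=robot.snapshot(c);cv2.imwrite(f"pics/{c}4.png",im[:,:,::-1])
    for n in("incubator","chamber_floor","hatch_hinge","tongue_end","wing_knob","basket","basket_tab"):print(c,n,spot(n,c))
a=cv2.imread("pics/side4.png")[70:250,240:420];b=cv2.imread("pics/scene4.png")[110:290,250:430]
cv2.imwrite("pics/c4.png",cv2.resize(np.hstack([a,b]),None,fx=2.2,fy=2.2,interpolation=2))
E
```

```text
{'time': 11.75, 'tool_pos': [0.5533, 0.1256, 0.5079], 'ee_rot': [3.1416, 0.0004, 1.4716], 'wrist_force': [-1.5137, -0.0444, -1.6029], 'width': 0.0239, 'finger_force': 29.9819}
scene incubator [([0.5586, 0.1395, 0.0011], 0.63), ([0.5518, 0.1217, 0.3277], 0.59), ([0.5532, 0.1279, 0.2147], 0.54)]
scene chamber_floor [([0.5572, 0.1401, 0.011], 0.83)]
scene hatch_hinge [([0.5675, 0.231, 0.1508], 0.97)]
scene tongue_end [([0.5965, 0.2653, 0.2978], 0.51), ([0.5534, 0.1263, 0.211], 0.32)]
scene wing_knob [([0.5538, 0.1385, -0.0011], 0.25)]
scene basket [([0.5527, 0.1259, 0.214], 0.84), ([0.4951, -0.5305, 0.0016], 0.62), ([0.2895, -0.296, -0.0011], 0.57)]
scene basket_tab [([0.5521, 0.1239, 0.3266], 0.88), ([0.2897, -0.2916, 0.1612], 0.86), ([0.4939, -0.5315, 0.1615], 0.73)]
side incubator [([0.5569, 0.1451, 0.0053], 0.6)]
side chamber_floor [([0.5554, 0.1422, 0.008], 0.93)]
side hatch_hinge [([0.5629, 0.2285, 0.1511], 0.74)]
side tongue_end []
side wing_knob []
side basket [([0.4955, -0.5316, 0.0021], 0.63), ([0.2919, -0.2931, 0.0013], 0.56), ([0.5566, 0.1289, 0.2163], 0.55), ([0.7141, -0.1445, 0.0032], 0.53)]
side basket_tab [([0.2883, -0.2926, 0.1646], 0.89), ([0.4943, -0.5275, 0.161], 0.79), ([0.5003, -0.286, 0.2139], 0.69), ([0.5497, 0.1274, 0.3291], 0.55)]
wrist incubator []
wrist chamber_floor []
wrist hatch_hinge [([0.5651, 0.2339, 0.1524], 0.58)]
wrist tongue_end []
wrist wing_knob []
wrist basket [([0.5495, 0.1284, 0.2125], 0.77), ([0.5645, 0.2345, 0.1508], 0.32)]
wrist basket_tab [([0.5498, 0.128, 0.3303], 0.89)]
```

View pics/c4.png

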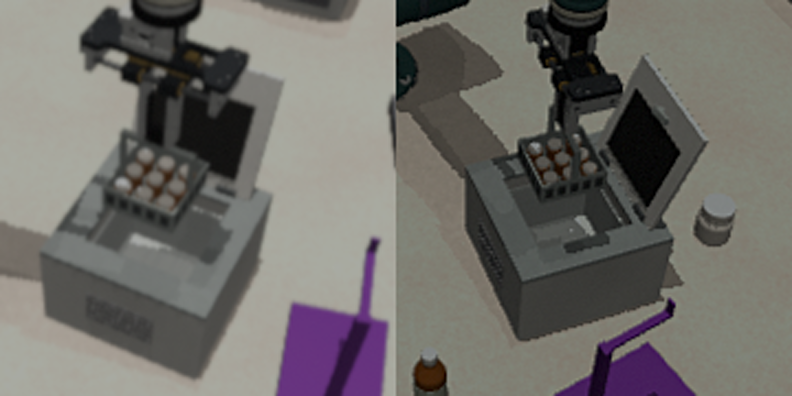

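The crops show the basket held upright over the opening, with the hatch leaning back. I'll centre it and lower it.

Call:
play_rows(translation=[[0.2,0.04,0],[0.15,0.03,0],[0,0,0.4],[0,0,0.7],[0,0,0.7],[0,0,0.7],[0,0,0.7],[0,0,0.7]], twist=[[0,0,0],[0,0,0],[0,0,0],[0,0,0],[0,0,0],[0,0,0],[0,0,0],[0,0,0]], gripper=[-1,-1,-1,-1,-1,-1,-1,-1])

```text
time: 13.75
tool_pos: [0.5575, 0.1408, 0.3507]
ee_rot: [3.141, -0.0, 1.473]
wrist_force: [-0.4, 0.5, -2.5]
width: 0.0238
finger_force: 30.0
```

Call:
play_rows(translation=[[0,0,0.4],[0,0,0.3],[0,0,0.1],[0,0,0.1],[0,0,0],[0,0,0]], twist=[[0,0,0],[0,0,0],[0,0,0],[0,0,0],[0,0,0],[0,0,0]], gripper=[-1,-1,-1,-1,-1,-1])

```text
time: 14.35
tool_pos: [0.5577, 0.1403, 0.317]
ee_rot: [3.14, -0.001, 1.473]
wrist_force: [0.2, 0.7, -2.4]
width: 0.0235
finger_force: 30.0
```

Call:
play_rows(translation=[[0,0,0.08],[0,0,0.06],[0,0,0.05],[0,0,0.03],[0,0,0],[0,0,0]], twist=[[0,0,0],[0,0,0],[0,0,0],[0,0,0],[0,0,0],[0,0,0]], gripper=[-1,-1,-1,-1,-1,-1])

```text
time: 14.95
tool_pos: [0.5575, 0.1401, 0.3071]
ee_rot: [-3.142, -0.0, 1.473]
wrist_force: [0.0, 0.2, -2.8]
width: 0.0241
finger_force: 30.0
```

Call:
play_rows(translation=[[0,0,0.03],[0,0,0.03],[0,0,0],[0,0,0]], twist=[[0,0,0],[0,0,0],[0,0,0],[0,0,0]], gripper=[-1,-1,-1,-1])

```text
time: 15.35
tool_pos: [0.5576, 0.1402, 0.3058]
ee_rot: [3.14, -0.0, 1.473]
wrist_force: [-0.4, -0.7, 4.3]
width: 0.0234
finger_force: 30.0
```

The basket is on the floor (contact about 7 N). Release it and rise straight up.

Call:
play_rows(translation=[[0,0,0],[0,0,0],[0,0,0],[0,0,0],[0,0,-0.2],[0,0,-0.4],[0,0,-0.8],[0,0,-1]], twist=[[0,0,0],[0,0,0],[0,0,0],[0,0,0],[0,0,0],[0,0,0],[0,0,0],[0,0,0]], gripper=[0,0,0,0,0,0,0,0])

```text
time: 16.15
tool_pos: [0.5571, 0.1401, 0.4002]
ee_rot: [-3.138, 0.001, 1.473]
wrist_force: [1.1, -0.3, 0.4]
width: 0.0471
finger_force: 0.0
```

Call:
play_rows(translation=[[0,0,-1],[0,0,-1],[0,0,-1],[0,0,-0.7],[0,0,-0.3],[0,0,0]], twist=[[0,0,0],[0,0,0],[0,0,0],[0,0,0],[0,0,0],[0,0,0]], gripper=[-1,-1,-1,-1,-1,-1])

```text
time: 16.75
tool_pos: [0.5568, 0.1401, 0.5643]
ee_rot: [3.135, -0.002, 1.473]
wrist_force: [0.2, -0.2, 0.2]
width: 0.0026
finger_force: 0.0
```

```bash
python3 - <<'E'
from h import *
obs()
for c in("wrist","scene","side"):
    im=robot.snapshot(c);cv2.imwrite(f"pics/{c}5.png",im[:,:,::-1])
    for n in("basket","basket_tab","hatch_hinge","tongue_end","wing_knob","jar"):print(c,n,spot(n,c))
a=cv2.imread("pics/side5.png")[70:250,240:420];b=cv2.imread("pics/scene5.png")[110:290,250:430]
cv2.imwrite("pics/c5.png",cv2.resize(np.hstack([a,b]),None,fx=2.2,fy=2.2,interpolation=2))
E
```

```text
{'time': 16.75, 'tool_pos': [0.5568, 0.1401, 0.5643], 'ee_rot': [3.1354, -0.0017, 1.4729], 'wrist_force': [0.2213, -0.1628, 0.2414], 'width': 0.0026, 'finger_force': 0.0}
wrist basket [([0.5564, 0.1399, 0.0093], 0.85), ([0.2912, -0.2881, 0.0007], 0.79)]
wrist basket_tab [([0.5585, 0.1419, 0.1243], 0.78)]
wrist hatch_hinge [([0.5667, 0.2347, 0.1534], 0.85)]
wrist tongue_end [([0.5908, 0.2673, 0.2954], 0.7), ([0.5042, -0.2866, -0.003], 0.41)]
wrist wing_knob []
wrist jar []
scene basket [([0.4955, -0.5316, 0.0005], 0.72), ([0.5576, 0.1441, 0.0074], 0.66), ([0.2899, -0.2947, -0.001], 0.65)]
scene basket_tab [([0.5579, 0.1385, 0.1263], 0.86), ([0.4949, -0.5291, 0.159], 0.82)]
scene hatch_hinge [([0.5672, 0.2333, 0.15], 0.8), ([0.5581, 0.1378, 0.1257], 0.73), ([0.4993, -0.2873, 0.0017], 0.34)]
scene tongue_end [([0.5946, 0.2654, 0.3004], 0.55)]
scene wing_knob [([0.5695, 0.3092, 0.285], 0.52)]
scene jar [([0.6022, 0.4046, -0.0011], 0.89), ([0.5587, 0.138, 0.1234], 0.49)]
side basket [([0.2906, -0.2899, 0.0021], 0.66), ([0.565, 0.1448, 0.0118], 0.63)]
side basket_tab [([0.4954, -0.5303, 0.1631], 0.93), ([0.2904, -0.2923, 0.1646], 0.89), ([0.5542, 0.1425, 0.1283], 0.76), ([0.5642, 0.23, 0.1499], 0.55)]
side hatch_hinge [([0.564, 0.2291, 0.1497], 0.86)]
side tongue_end [([0.5964, 0.2634, 0.3014], 0.53)]
side wing_knob [([0.4989, -0.2857, 0.214], 0.41)]
side jar [([0.5014, -0.2835, 0.2125], 0.56)]
```

View pics/c5.png

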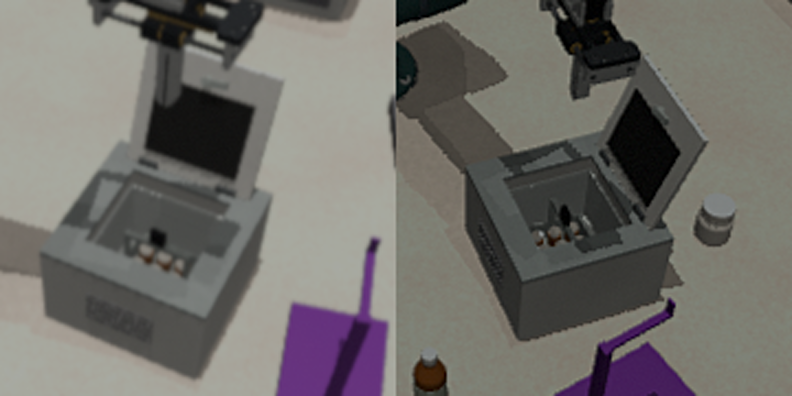

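The basket stands in the chamber at about (0.557, 0.141), upright, with its tab below deck level. Now I go over and behind the hatch on the robot's side, clear of the knob.

Call:
play_rows(translation=[[0.4,-0.2,0],[0.8,-0.3,0],[0.8,-0.3,0],[0.8,-0.3,0],[0.8,-0.3,0],[0.7,-0.2,0],[0.5,0,0],[0,0,0]], twist=[[0,0,0],[0,0,0],[0,0,0],[0,0,0],[0,0,0],[0,0,0],[0,0,0],[0,0,0]], gripper=[-1,-1,-1,-1,-1,-1,-1,-1])

```text
time: 18.6
tool_pos: [0.5123, 0.3398, 0.5597]
ee_rot: [-3.14, 0.0, 1.476]
wrist_force: [0.2, -0.6, -0.1]
width: 0.0006
finger_force: 0.0
```

Call:
play_rows(translation=[[0,0,0.4],[0,0,0.6],[0,0,0.4],[0,0,0.2],[0,0,0]], twist=[[0,0,0],[0,0,0],[0,0,0],[0,0,0],[0,0,0]], gripper=[-1,-1,-1,-1,-1])

```text
time: 19.1
tool_pos: [0.5128, 0.3367, 0.4954]
ee_rot: [-3.139, 0.002, 1.472]
wrist_force: [-0.2, 0.1, 1.0]
width: 0.0003
finger_force: 0.0
```

```bash
cat >> h.py <<'E'
def inc(o):
    d=np.array(o["tool_pos"])-[.566,.232,.15];c,s=np.cos(-.1),np.sin(-.1)
    print("hinge-rel x,Y,Ztip",np.round([c*d[0]+s*d[1],-s*d[0]+c*d[1],d[2]-.199],4))
E
python3 - <<'E'
from h import *
inc(obs())
im=robot.snapshot("scene");cv2.imwrite("pics/s6.png",cv2.resize(im[70:270,250:450,::-1],None,fx=3,fy=3,interpolation=2))
E
```

```text
{'time': 19.1, 'tool_pos': [0.5128, 0.3367, 0.4954], 'ee_rot': [-3.1395, 0.0017, 1.4718], 'wrist_force': [-0.1563, 0.1167, 0.962], 'width': 0.0003, 'finger_force': 0.0}
hinge-rel x,Y,Ztip [-0.0634  0.0989  0.1464]
```

View pics/s6.png

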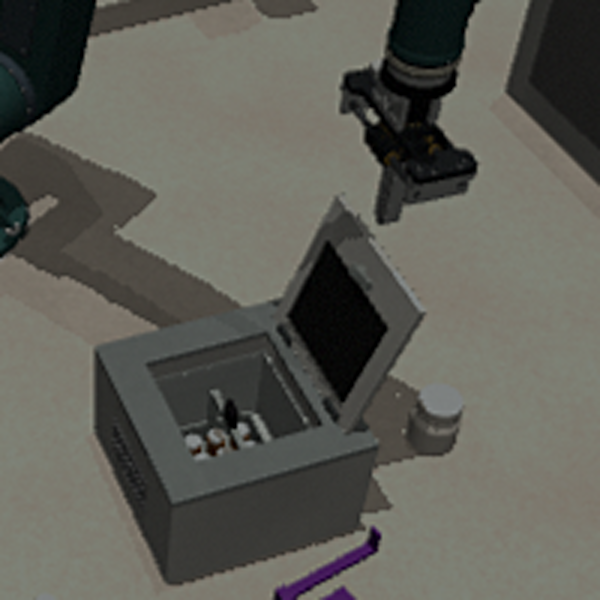

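The fingers are behind the hatch at its robot-side corner. I'll push it along the arc.

Call:
play_rows(translation=[[-0.3,0,0],[-0.45,0,0],[-0.45,0,0.05],[-0.42,0,0.05],[-0.4,0,0.06],[-0.46,0,0.03],[-0.45,0,0.03],[0,0,0]], twist=[[0,0,0],[0,0,0],[0,0,0],[0,0,0],[0,0,0],[0,0,0],[0,0,0],[0,0,0]], gripper=[-1,-1,-1,-1,-1,-1,-1,-1])

```text
time: 19.95
tool_pos: [0.501, 0.2181, 0.4874]
ee_rot: [-3.14, 0.003, 1.469]
wrist_force: [0.1, -0.8, 0.2]
width: 0.0006
finger_force: 0.0
```

```bash
python3 - <<'E'
from h import *
inc(obs())
for c in("scene","side"):
    robot.snapshot(c)
    for n in("tongue_end","wing_knob"):print(c,n,spot(n,c))
E
```

```text
{'time': 19.95, 'tool_pos': [0.501, 0.2181, 0.4874], 'ee_rot': [-3.1405, 0.003, 1.4689], 'wrist_force': [0.1115, -0.8253, 0.2362], 'width': 0.0006, 'finger_force': 0.0}
hinge-rel x,Y,Ztip [-0.0633 -0.0203  0.1384]
scene tongue_end [([0.5871, 0.1765, 0.2959], 0.68)]
scene wing_knob [([0.564, 0.2253, 0.304], 0.56)]
side tongue_end [([0.5911, 0.1744, 0.2957], 0.67)]
side wing_knob [([0.5655, 0.2214, 0.305], 0.46)]
```

Call:
play_rows(translation=[[-0.42,0,0.13],[-0.43,0,0.17],[-0.39,0,0.23],[-0.37,0,0.27],[-0.32,0,0.33],[-0.29,0,0.36],[0,0,0],[0,0,0]], twist=[[0,0,0],[0,0,0],[0,0,0],[0,0,0],[0,0,0],[0,0,0],[0,0,0],[0,0,0]], gripper=[-1,-1,-1,-1,-1,-1,-1,-1])

```text
time: 21.05
tool_pos: [0.4924, 0.1328, 0.428]
ee_rot: [-3.14, 0.0, 1.473]
wrist_force: [-0.9, -0.1, 0.2]
width: -0.0
finger_force: 0.0
```

Call:
play_rows(translation=[[-0.23,0,0.4],[-0.18,0,0.42],[-0.12,0,0.3],[-0.06,0,0.25],[0,0,0.1],[0,0,0]], twist=[[0,0,0],[0,0,0],[0,0,0],[0,0,0],[0,0,0],[0,0,0]], gripper=[-1,-1,-1,-1,-1,-1])

```text
time: 21.65
tool_pos: [0.49, 0.1092, 0.3688]
ee_rot: [-3.14, 0.0, 1.473]
wrist_force: [-0.3, -0.1, 0.1]
width: 0.0003
finger_force: 0.0
```

```bash
python3 - <<'E'
from h import *
inc(obs())
for c in("scene","side"):
    robot.snapshot(c)
    for n in("wing_knob",):print(c,n,spot(n,c))
E
```

```text
{'time': 21.65, 'tool_pos': [0.49, 0.1092, 0.3688], 'ee_rot': [-3.1398, 0.0003, 1.473], 'wrist_force': [-0.3167, -0.0939, 0.1269], 'width': 0.0003, 'finger_force': 0.0}
hinge-rel x,Y,Ztip [-0.0634 -0.1298  0.0198]
scene wing_knob [([0.5513, 0.083, 0.1976], 0.61)]
side wing_knob [([0.5546, 0.0823, 0.1939], 0.58)]
```

Call:
play_rows(translation=[[0,0,0.08],[0,0,0.08],[0,0,0.05],[0,0,0.03]], twist=[[0,0,0],[0,0,0],[0,0,0],[0,0,0]], gripper=[-1,-1,-1,-1])

```text
time: 22.25
tool_pos: [0.4901, 0.1089, 0.3597]
ee_rot: [3.141, 0.0, 1.473]
wrist_force: [1.0, -1.0, 1.2]
width: 0.0003
finger_force: 0.6
```

Call:
play_rows(translation=[[0,0,0.03],[0,0,0]], twist=[[0,0,0],[0,0,0]], gripper=[-1,-1])

```text
time: 22.45
tool_pos: [0.49, 0.1089, 0.3594]
ee_rot: [3.141, 0.0, 1.473]
wrist_force: [-1.8, -0.5, 4.6]
width: 0.0005
finger_force: 2.1
```

Call:
play_rows(translation=[[0,0,0.03],[0,0,0.03],[0,0,0]], twist=[[0,0,0],[0,0,0],[0,0,0]], gripper=[-1,-1,-1])

```text
time: 22.75
tool_pos: [0.4898, 0.1089, 0.3594]
ee_rot: [3.139, -0.0, 1.473]
wrist_force: [-4.6, -1.4, 13.5]
width: 0.0006
finger_force: 6.2
```

The hatch is firmly shut (13 N with no further travel). Rise, turn and find the knob.

Call:
play_rows(translation=[[0,0,-0.3],[0,0,-0.7],[0,0,-0.8],[0,0,-0.8],[0,0,-0.4],[0,1,0],[0,0.6,0],[0,0,0]], twist=[[0,0,0],[0,0,0],[0,0,0],[0,0,0],[0,0,0],[0,0,0],[0,0,0],[0,0,-1]], gripper=[-1,-1,-1,-1,-1,0,0,0])

```text
time: 23.55
tool_pos: [0.5562, 0.1024, 0.4743]
ee_rot: [-3.139, -0.0, 1.574]
wrist_force: [0.1, 0.3, 0.1]
width: 0.021
finger_force: 0.0
```

Call:
play_rows(translation=[[0,0,0],[0,0,0],[0,0,0],[0,0,0],[0,0,0],[0,0,0],[0,0,0],[0,0,0]], twist=[[0,0,-1],[0,0,-1],[0,0,-1],[0,0,-1],[0,0,-1],[0,0,-1],[0,0,-1],[0,0,-1]], gripper=[0,0,0,0,0,0,0,0])

```text
time: 24.35
tool_pos: [0.5539, 0.1029, 0.4757]
ee_rot: [-3.141, -0.001, 2.377]
wrist_force: [-0.3, 0.3, 0.4]
width: 0.0467
finger_force: 0.0
```

Call:
play_rows(translation=[[0,0,0],[0,0,0],[0,0,0],[0,0,0],[0,0,0],[0,0,0],[0,0,0]], twist=[[0,0,-1],[0,0,-1],[0,0,-1],[0,0,-1],[0,0,-1],[0,0,-0.7],[0,0,0]], gripper=[0,0,0,0,0,0,0])

```text
time: 25.05
tool_pos: [0.5539, 0.1029, 0.4757]
ee_rot: [3.141, -0.001, 2.943]
wrist_force: [0.1, 1.8, 0.1]
width: 0.0465
finger_force: 0.0
```

```bash
python3 - <<'E'
from h import *
inc(obs())
for c in("wrist","scene","side"):
    im=robot.snapshot(c);cv2.imwrite(f"pics/{c}7.png",im[:,:,::-1])
    for n in("wing_knob","hatch_hinge","incubator","tongue_end"):print(c,n,spot(n,c))
p=[.551,.081,.18];print(proj("wrist",p),proj("scene",p),proj("side",p))
u,v=proj("scene",p).astype(int);a=cv2.imread("pics/scene7.png")[v-50:v+50,u-50:u+50]
w=cv2.imread("pics/wrist7.png")
cv2.imwrite("pics/c7.png",np.hstack([w[:,:,:],cv2.resize(a,(220,220),interpolation=2)[list(range(220))+[219]*200]]))
E
```

```text
{'time': 25.05, 'tool_pos': [0.5539, 0.1029, 0.4757], 'ee_rot': [3.1413, -0.0012, 2.9429], 'wrist_force': [0.104, 1.8465, 0.1069], 'width': 0.0465, 'finger_force': 0.0}
hinge-rel x,Y,Ztip [ 0.0009 -0.1297  0.1267]
wrist wing_knob [([0.5544, 0.0795, 0.1861], 0.93)]
wrist hatch_hinge [([0.5627, 0.2333, 0.1485], 0.71)]
wrist incubator []
wrist tongue_end [([0.578, 0.0801, 0.1336], 0.62)]
scene wing_knob [([0.5534, 0.0826, 0.1852], 0.43)]
scene hatch_hinge [([0.5661, 0.2322, 0.1519], 0.64), ([0.4995, -0.2861, -0.0004], 0.24)]
scene incubator []
scene tongue_end [([0.5835, 0.0741, 0.1375], 0.67)]
side wing_knob [([0.5569, 0.0802, 0.1851], 0.57)]
side hatch_hinge []
side incubator [([0.5596, 0.1454, 0.0028], 0.82), ([0.4979, -0.2855, 0.2129], 0.23)]
side tongue_end [([0.5817, 0.0731, 0.1371], 0.46)]
[255.50461412 215.29044914] [309.95210286 198.723759  ] [302.24742512 176.97620516]
```

View pics/c7.png

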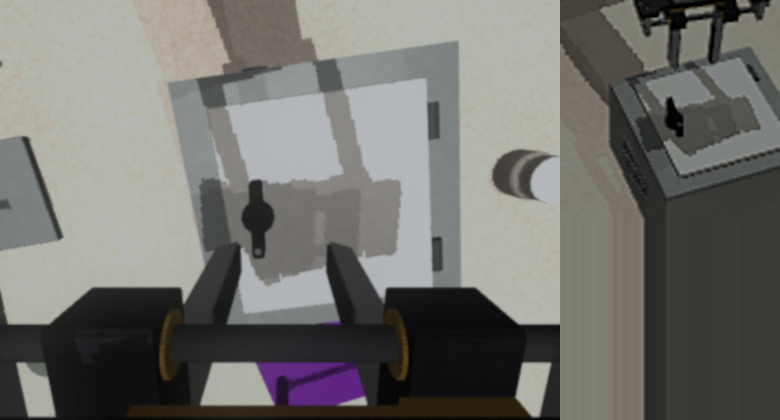

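The wrist view shows the hatch shut. The wing knob is centred at about (257,217), its bar running from (256,181) to (259,258), nearly vertical in the image, with the dot at the lower end. I'll work out the alignment.

```bash
python3 - <<'E'
from h import *
o=obs()
w=cv2.imread("pics/wrist7.png")[170:265,235:285].max(2)
_,m=cv2.threshold(w,45,255,cv2.THRESH_BINARY_INV)
ys,xs=np.nonzero(m)
top=(xs[ys<25].mean()+235,ys[ys<25].mean()+170) ;b=ys>72;bot=(xs[b&(ys<92)].mean()+235,ys[b&(ys<92)].mean()+170);print(top,bot,ys.min()+170,ys.max()+170)
A,B=ray("wrist",top,.184),ray("wrist",bot,.184);print(A,B,"wing yaw",np.arctan2(*(B-A)[1::-1]))
E1,E2=ray("wrist",(256.5,ys.min()+170),.184),ray("wrist",(259,ys.max()+170),.184);print(E1,E2,(E1+E2)/2,np.linalg.norm(E1-E2))
for p,q,z in (((208,108),(243,312),.16),((169,82),(193,252),.15)):
    d=ray("wrist",q,z)-ray("wrist",p,z);print("inc yaw",np.arctan2(d[1],d[0]))
E
```

```text
{'time': 25.8, 'tool_pos': [0.5538, 0.1027, 0.4763], 'ee_rot': [3.1415, 0.0001, 2.9427], 'wrist_force': [-0.2703, 0.7367, 0.8427], 'width': 0.0472, 'finger_force': 0.0}
(np.float64(255.2112676056338), np.float64(188.09154929577466)) (np.float64(249.82926829268294), np.float64(250.59146341463415)) 181 264
[0.52815007 0.08617839 0.184     ] [0.57877613 0.07026922 0.184     ] wing yaw -0.30447715087854554
[0.52279826 0.08841979 0.184     ] [0.59199255 0.07517509 0.184     ] [0.55739541 0.08179744 0.184     ] 0.07045048748129332
inc yaw -0.07504532549314334
inc yaw -0.1312608205489705
```

Call:
play_rows(translation=[[-0.1,-0.3,0.2],[0,-0.22,0.5],[0,0,0.6],[0,0,0.6],[0,0,0.5],[0,0,0.25],[0,0,0.1],[0,0,0]], twist=[[0,0,0],[0,0,0],[0,0,0],[0,0,0],[0,0,0],[0,0,0],[0,0,0],[0,0,0]], gripper=[0,0,0,0,0,0,0,0])

```text
time: 26.6
tool_pos: [0.5537, 0.0812, 0.3661]
ee_rot: [-3.141, -0.0, 2.943]
wrist_force: [-0.9, 0.4, 0.1]
width: 0.0472
finger_force: 0.0
```

Call:
play_rows(translation=[[0,0,0],[0,0,0],[0,0,0],[0,0,0],[0,0,0],[0,0,0],[0,0,0],[0,0,0]], twist=[[0,0,0],[0,0,0],[0,0,0],[0,0,0],[0,0,0],[0,0,0],[0,0,0],[0,0,0]], gripper=[-1,-1,-1,-1,-1,-1,-1,-1])

```text
time: 27.4
tool_pos: [0.5537, 0.0809, 0.3674]
ee_rot: [-3.14, 0.002, 2.942]
wrist_force: [-1.4, -5.4, 4.3]
width: 0.0265
finger_force: 30.0
```

The fingers stopped at 26.5 mm, which is the 28 mm hub and not the wing. Open, rise a little and close again.

Call:
play_rows(translation=[[0,0,0],[0,0,0],[0,0,-0.1],[0,0,-0.08],[0,0,0],[0,0,0],[0,0,0],[0,0,0]], twist=[[0,0,0],[0,0,0],[0,0,0],[0,0,0],[0,0,0],[0,0,0],[0,0,0],[0,0,0]], gripper=[-0.2,-0.2,-0.2,-1,-1,-1,-1,-1])

```text
time: 28.2
tool_pos: [0.5535, 0.0809, 0.3734]
ee_rot: [-3.139, -0.0, 2.942]
wrist_force: [-1.1, -3.8, 1.5]
width: 0.0097
finger_force: 29.9
```

Call:
play_rows(translation=[[0,0,0],[0,0,0]], twist=[[0,0,0],[0,0,0]], gripper=[-1,-1])

```text
time: 28.4
tool_pos: [0.5535, 0.0809, 0.3735]
ee_rot: [-3.14, -0.0, 2.942]
wrist_force: [-1.0, -5.0, 0.6]
width: 0.0097
finger_force: 29.9
```

Now it holds the wing (9.7 mm). Turn clockwise.

Call:
play_rows(translation=[[0,0,0],[0,0,0],[0,0,0],[0,0,0],[0,0,0],[0,0,0],[0,0,0],[0,0,0]], twist=[[0,0,0.6],[0,0,0.8],[0,0,0.8],[0,0,0.8],[0,0,0.8],[0,0,0.8],[0,0,0.4],[0,0,0]], gripper=[-1,-1,-1,-1,-1,-1,-1,-1])

```text
time: 29.2
tool_pos: [0.5536, 0.0813, 0.3734]
ee_rot: [-3.141, 0.0, 2.443]
wrist_force: [-1.0, -3.9, 0.7]
width: 0.0093
finger_force: 29.9
```

```bash
python3 - <<'E'
from h import *
print(obs()["ee_rot"],np.round(robot.get_obs()["wrist_torque"],3))
E
```

```text
{'time': 29.2, 'tool_pos': [0.5536, 0.0813, 0.3734], 'ee_rot': [-3.1413, 0.0003, 2.4426], 'wrist_force': [-0.994, -3.8773, 0.7136], 'width': 0.0093, 'finger_force': 29.9314}
[-3.14133541e+00  3.49730294e-04  2.44258540e+00] [-0.791  0.144 -0.018]
```

Call:
play_rows(translation=[[0,0,0],[0,0,0],[0,0,0],[0,0,0],[0,0,0],[0,0,0],[0,0,0],[0,0,0]], twist=[[0,0,0.9],[0,0,1],[0,0,1],[0,0,1],[0,0,1],[0,0,1],[0,0,1],[0,0,0.7]], gripper=[-1,-1,-1,-1,-1,-1,-1,-1])

```text
time: 30.0
tool_pos: [0.5541, 0.0816, 0.3735]
ee_rot: [3.139, -0.0, 1.681]
wrist_force: [1.9, -3.1, -0.7]
width: 0.0095
finger_force: 29.9
```

Call:
play_rows(translation=[[0,0,0],[0,0,0],[0,0,0],[0,0,0],[0,0,0],[0,0,0]], twist=[[0,0,0.5],[0,0,0.4],[0,0,0.3],[0,0,0.3],[0,0,0],[0,0,0]], gripper=[-1,-1,-1,-1,-1,-1])

```text
time: 30.6
tool_pos: [0.5542, 0.0816, 0.3735]
ee_rot: [3.139, -0.001, 1.534]
wrist_force: [3.5, -3.0, -1.5]
width: 0.0095
finger_force: 30.0
```

```bash
python3 - <<'E'
from h import *
obs();print(np.round(robot.get_obs()["wrist_torque"],3))
E
```

```text
{'time': 30.6, 'tool_pos': [0.5542, 0.0816, 0.3735], 'ee_rot': [3.139, -0.0006, 1.5343], 'wrist_force': [3.533, -2.9537, -1.5414], 'width': 0.0095, 'finger_force': 29.9918}
[-0.56  -0.791  0.247]
```

Call:
play_rows(translation=[[0,0,0],[0,0,0],[0,0,0],[0,0,0]], twist=[[0,0,0.3],[0,0,0.3],[0,0,0],[0,0,0]], gripper=[-1,-1,-1,-1])

```text
time: 31.0
tool_pos: [0.5542, 0.0817, 0.3735]
ee_rot: [3.139, -0.001, 1.475]
wrist_force: [4.8, -2.4, -1.5]
width: 0.0101
finger_force: 31.1
```

```bash
python3 - <<'E'
from h import *
obs();print(np.round(robot.get_obs()["wrist_torque"],3))
E
```

```text
{'time': 31.0, 'tool_pos': [0.5542, 0.0817, 0.3735], 'ee_rot': [3.139, -0.0007, 1.4746], 'wrist_force': [4.8143, -2.3825, -1.5236], 'width': 0.0101, 'finger_force': 31.0647}
[-0.626 -0.846  0.453]
```

The torque climbs to 0.45 N m, far above the 0.08 friction, so the knob is at its stop. Release and retreat.

Call:
play_rows(translation=[[0,0,0],[0,0,0],[0,0,0],[0,0,-0.2],[0,0,-0.6],[0,0,-1],[0,0,-1],[0,0,-0.6]], twist=[[0,0,0],[0,0,0],[0,0,0],[0,0,0],[0,0,0],[0,0,0],[0,0,0],[0,0,0]], gripper=[0,0,0,0,0,0,0,0])

```text
time: 31.8
tool_pos: [0.5529, 0.0817, 0.5142]
ee_rot: [3.136, -0.001, 1.473]
wrist_force: [-0.6, -0.3, 0.3]
width: 0.0474
finger_force: 0.0
```

Call:
play_rows(translation=[[-0.5,0,0],[-1,0,0],[-1,0,0],[-0.5,0,0],[0,0,0],[0,0,0]], twist=[[0,0,0],[0,0,0],[0,0,0],[0,0,0],[0,0,0],[0,0,0]], gripper=[0,0,0,0,0,0])

```text
time: 32.4
tool_pos: [0.5417, -0.0378, 0.51]
ee_rot: [3.141, -0.001, 1.472]
wrist_force: [-0.2, 0.2, 0.4]
width: 0.0468
finger_force: 0.0
```

```bash
python3 - <<'E'
from h import *
obs()
w=robot.snapshot("wrist")[:,:,::-1]
for n in("wing_knob","tongue_end","hatch_hinge"):print(n,spot(n,"wrist"))
s=robot.snapshot("scene")[:,:,::-1]
for n in("wing_knob","tongue_end","jar","bottle","beaker"):print(n,spot(n,"scene"))
a=cv2.resize(s[120:320,220:420],(240,240),interpolation=2)
cv2.imwrite("pics/c8.png",np.hstack([w,np.vstack([a,np.zeros((180,240,3),np.uint8)])]))
E
```

```text
{'time': 32.4, 'tool_pos': [0.5417, -0.0378, 0.51], 'ee_rot': [3.1411, -0.001, 1.4723], 'wrist_force': [-0.171, 0.1608, 0.4429], 'width': 0.0468, 'finger_force': 0.0}
wing_knob []
tongue_end [([0.5519, 0.0535, 0.134], 0.72)]
hatch_hinge [([0.7133, -0.2437, 0.0023], 0.29)]
wing_knob [([0.7094, -0.1506, 0.0], 0.71), ([0.5518, 0.0795, 0.1849], 0.5)]
tongue_end [([0.5551, 0.0533, 0.137], 0.65)]
jar [([0.6015, 0.405, -0.0028], 0.58), ([0.4992, -0.2833, 0.0007], 0.33)]
bottle [([0.7087, -0.1472, 0.0016], 0.71)]
beaker [([0.7131, -0.2414, 0.0015], 0.89)]
```

View pics/c8.png

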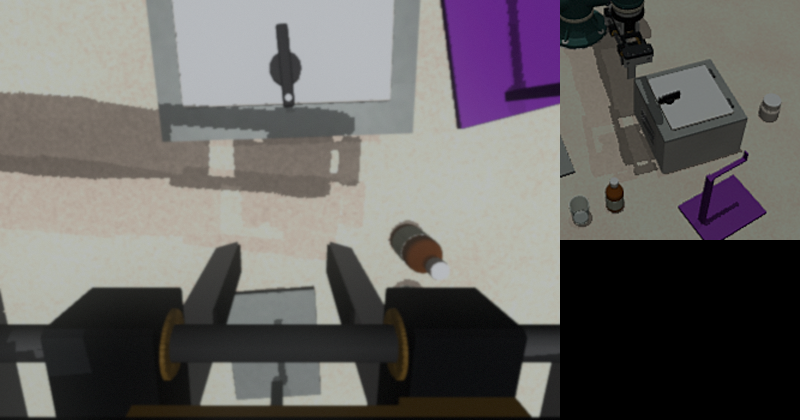

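The hatch lies flat. The wing points to -y with its dot at (288,99), nearly square to the hinge, as expected at the 1.5 rad stop. The beaker, bottle and jar haven't moved, and the gripper is clear.

```bash
python3 -c "
from bench import robot
print(robot.close_job())"
```

```text
the job is handed in; nothing more can be done
None
```

The basket is upright on the chamber floor, the hatch was shut and then latched at the knob's stop, nothing else moved, and the gripper is clear; I handed the job in at about 32.5 s.

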